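Steady the rocking bakery scale with a wedge

ROBOT

A 6-joint arm with a two-finger parallel gripper is mounted at the origin on the work surface. World frame = base frame: x ahead of the robot, y to its left, z up, the work surface at z = 0. Lengths are in m, angles in degrees, forces in N, time in s.
With the tool pointing down it reaches from about 0.375 to 0.9 m from the base axis. Payload 3.1 kg.
Tool frame: the origin (TCP) lies at the very end of the fingers, on their centre line; the grasp point (between the pads) lies 19 mm behind it (arm.grasp_offset is the distance from the TCP to the grasp point, in m); z points along the fingers, y is the direction in which the jaws open and shut (so a half turn about z gives the same grasp; the last joint's range is limited). The gripper opens to 87 mm and grips with 3 to 60 N. Pads are 19 mm wide; open, the fingers measure 117 mm over their backs; the gripper's body (75 mm by 190 mm) begins 51 mm behind the grasp point.
Start: joints at [61.965, 30.224, 82.088, -0, 67.689, -10.227], TCP at [0.191, 0.595, 0.189] pointing down, gripper open.
Joint ranges: [-176.69, 176.69], [-43.24, 126.21], [12.49, 139.97], [-82, 262], [0, 151.66], [-163.58, 163.58]. Speed limits (degrees/s): [159.86, 159.86, 180, 180, 180, 180].

INTERFACE

Orientations are given as a 3x3 rotation matrix whose columns are the frame's x, y, z axes.
In Python, from cell import status, optics, job, spotter, arm gives the robot as it stands.
- The arm moves only by the tool jog_arm, never from a script. Its argument "plan" is one flat list of numbers, 7 for each row, row after row: the shift along the tool's x, y, z as a fraction of full scale, then the turn, a rotation vector about the tool's x, y, z as a fraction of full scale, then the opening, from -1 (shut) to 1 (fully open), so that 0 is half open. A call has 1 to 8 rows; each row shifts and turns the commanded pose from where the row before left it, along the tool's axes as they then stand; what a row does not reach is not made up. Full scale, the value 1, is 30 mm for a shift and 0.08 rad for a turn. A row lasts 1/12 s, in which the tool goes at most 41.7 mm and 7.16 degrees, less where a joint would pass 70% of its speed; a pose out of reach is approached as far as the arm can. A call with a number of a shift or a turn outside -1 to 1 is refused whole. A call with a gripper value outside its range is refused whole. The fingers move at their own pace and stop on an object; "grip_force" is the grip in N (left out, the last holds). Time passes only in rows, so rows that do not move let the fingers close. It gives the time, the measured TCP pose, the force and the opening at its end, in the units of the state.
- status.observe(): the state, without advancing time (a new reading comes with each control period).
- optics.get_image(name): name is "scene" or "top" or "wrist"; returns a dict with "color" (420x560x3 uint8, red, green, blue), "z_map" (420x560 float32, m along the optical axis (not along the pixel's ray), 0 where there is no reading), "K" (3x3 intrinsics, pixels), "rvec" (rotation vector, rad) and "tvec" (3), from world to camera coordinates, as OpenCV has them; the wrist camera has in their place "mount" (4x4, takes a point from camera to tool coordinates, whose origin is the TCP and whose axes are the flange's). Camera axes: x right, y down, z forward; pixel columns grow to the right and rows downward; lengths in m; the calibration is good to about 2 mm. A picture is of the moment at which its call begins: read the wrist's pose just before it.
- job.sign_off(): hands the job in, once; it reports no verdict.
Trained networks look in a picture, given as the dict that the camera call returned (one of the last four; its "shot" number tells which), for a name from the list of things; names that differ only in an ending like _2 or _b are one class to them, and where a whole thing is asked for, a point or a joint stands for the part that bears it (a point fixed in the world has none). Each returns a list of dicts, best first, with "confidence" (0 to 1); they miss things now and then, are a little off and sometimes report something else, mostly with a low value. They report only what shows in the picture. A call takes as long as a camera call. They do not tell look-alikes from the thing itself.
- spotter.boxes_of(query, picture): "position" ([x, y, z] in m, in world coordinates, good to about 4 mm: the middle of the surface that is visible of it).
- spotter.masks_of(query, picture): "pixels" (420x560 bool, what is visible of it).
- spotter.mark_of(query, picture): "position" ([x, y, z] in m, in world coordinates, good to about 4 mm: a listed point, or the origin of a listed thing).
The state is a dict: "clock": time; "joint_pos": joint angles; "qvel": joint speeds; "joint_torque": joint torques, N m; "position": TCP position; "tool_rot": TCP orientation; "contact_force": force on the tool from outside, world axes, zero at the start; "moment": the same for the moment, N m; "opening": finger opening in m.
Only numpy, scipy, OpenCV 4.12 (cv2) and the standard library are available. Lean on these libraries where they do the work, as an engineer would, in place of code of your own. Each camera call takes 0.05 s, during which the arm holds its last target. There are 200 camera calls.

TASK

The bench scale rocks because the foot at its front right corner, the bare brass one, is too short. Push the red wedge along the worktop, thin edge first, under that foot until the scale stands level and no longer rocks, then take the hand away. Only push: do not lift the wedge or the scale, leave the scale where it stands, and do not disturb the jar, the pastry cutter or the brush.

Things in the scene. Friction and masses are not known exactly. Their poses are not given: they have to be found in the camera images.
- scale: White bench scale, loose, about 3 kg, 200 x 200 x 69 mm, steel platter on top, display facing -x. Origin: centre of its underside; x to its back, y to its left, z straight up when level. Round feet 27 mm across on corner lugs (38 mm across, underside 32 mm up) at x, y = +-115 mm: three black ones end at z = 0, the brass one at (-115, -115) mm at z = 8 mm, so it leans 0.05 rad onto that.
- short_foot (a point): Lowest point of the round-bottomed brass foot, at (-115, -115, 8) mm of the scale; its lug has a brass cap, top 54 mm up. It rests on the worktop with some 4 N and rises as the wedge goes under: pushing takes 2 to 6 N until the scale is level, with the heel about 50 mm from the foot; then the force climbs steeply to 12 to 20 N, and pushing further only shoves the scale along the worktop.
- wedge: Red plastic wedge, 80 mm long, 50 mm wide, 60 g, loose, lying before the short foot. Origin: centre of its underside; x points from thick end to thin edge, z up. The top falls evenly from 18 mm at the thick end (x = -40 mm) to 1.5 mm at the thin edge (x = +40 mm); 8 mm thick at x = +8.5 mm. Slippery (friction about 0.35), but stays where it is left under the foot.
- heel (a point): Centre of the wedge's upright rear face (50 mm wide, 18 mm high), the face to push on; 9 mm above its underside.
- jar: Closed amber glass jar, 60 mm across, 72 mm high, 250 g, standing loose; bystander. Origin: centre of its underside.
- cutter: Round steel pastry cutter (a ring), 72 mm across, 38 mm high, standing loose; bystander. Origin: centre of its underside.
- brush: Pastry brush, 190 mm long, wooden handle, lying loose beside the scale, on its left; bystander. Origin: underneath it, near its middle; the handle lies to its -x.
Mind the look-alikes: they are no part of the job. Of the things that look like the wedge, the smallest one is meant.

How it is judged:
By the outcome, as a careful person would: the job done as asked, in the order asked, and still so for the second after the job is handed in, with the robot touching nothing.
It also fails if it takes over 48 s, if anything falls off the work surface, if the arm or the gripper's body presses on something with over 40 N, if the wrist force passes 120 N, or if a joint passes its speed limit or range.

## Working session

There is one attempt and no reset: what is moved stays moved. The work goes in short steps, Python scripts to look and compute and a tool call to move; the robot and the scene stay as the last step left them, time stands still between calls to the robot, and variables do not carry over. Pictures are saved under pics/ and viewed, about 8 in all and at most 12, crops included, and the job is handed in when it is done.

Besides the shell and the picture viewer there is one more tool, called after "Call:" by a JSON object that holds its "name" and its "arguments", one argument or row to a line. jog_arm: Moves the arm, as the interface text tells. Its arguments: {"type":"object","properties":{"plan":{"type":"array"},"grip_force":{"type":"number"}},"required":["plan"]}

```bash
mkdir -p pics; ls; cat > h.py <<'E'
import numpy as np, cv2
from cell import status, optics, job, spotter, arm
def save(im,name,crop=None,f=1):
    c=im["color"][:,:,::-1]
    if crop: r0,r1,c0,c1=crop; c=c[r0:r1,c0:c1]
    cv2.imwrite("pics/"+name,cv2.resize(c,None,fx=f,fy=f,interpolation=cv2.INTER_CUBIC))
def world(im):
    K=im["K"];R=cv2.Rodrigues(np.array(im["rvec"],float))[0];t=np.array(im["tvec"]).ravel()
    v,u=np.mgrid[:420,:560];z=im["z_map"]
    P=np.stack([(u-K[0,2])/K[0,0]*z,(v-K[1,2])/K[1,1]*z,z],-1)
    return (P-t)@R
E
python3 - <<'E'
from h import *
np.set_printoptions(precision=4,suppress=True)
s=status.observe();print({k:np.round(v,3).tolist() for k,v in s.items()})
a=optics.get_image("top");b=optics.get_image("scene")
save(a,"top.png",f=1.4);save(b,"scene.png",f=1.4)
for n,im in (("top",a),("scene",b)):
    for q in ["scale","short_foot","wedge","heel","jar","cutter","brush"]:
        print(n,q,[(np.round(d["position"],3).tolist(),round(d["confidence"],2)) for d in spotter.mark_of(q,im)])
E
```

```text
pics
{'clock': 0.0, 'joint_pos': [61.964, 30.281, 82.156, -0.002, 67.688, -10.226], 'qvel': [-0.071, -0.005, 0.044, 0.05, 0.023, 0.029], 'joint_torque': [0.001, -44.004, -17.66, 0.063, 0.058, -0.0], 'position': [0.191, 0.594, 0.188], 'tool_rot': [[-0.952, 0.306, -0.001], [0.306, 0.952, -0.002], [0.0, -0.002, -1.0]], 'contact_force': [-0.174, 0.026, 1.011], 'moment': [-0.037, -0.004, -0.008], 'opening': 0.087}
top scale [([0.704, -0.035, -0.002], 0.87)]
top short_foot [([0.6, -0.158, -0.002], 0.93)]
top wedge [([0.316, -0.144, -0.0], 0.64), ([0.515, -0.164, -0.002], 0.63), ([0.68, -0.302, 0.002], 0.58)]
top heel [([0.469, -0.163, 0.017], 0.86), ([0.718, -0.26, 0.014], 0.66), ([0.263, -0.144, 0.011], 0.57)]
top jar [([0.477, 0.015, 0.002], 0.55)]
top cutter [([0.548, -0.343, 0.0], 0.58)]
top brush [([0.678, 0.208, -0.003], 0.93), ([0.512, -0.165, -0.003], 0.44)]
scene scale [([0.704, -0.038, -0.0], 0.85)]
scene short_foot [([0.602, -0.159, -0.002], 0.64), ([0.546, -0.349, 0.003], 0.62)]
scene wedge [([0.685, -0.303, -0.004], 0.83), ([0.51, -0.164, -0.004], 0.76), ([0.324, -0.149, 0.003], 0.69)]
scene heel [([0.719, -0.259, 0.015], 0.93), ([0.471, -0.161, 0.009], 0.83), ([0.269, -0.151, 0.011], 0.76)]
scene jar [([0.474, 0.01, 0.001], 0.84), ([0.708, -0.037, -0.002], 0.67)]
scene cutter [([0.545, -0.343, 0.002], 0.86), ([0.473, -0.163, 0.01], 0.2)]
scene brush [([0.676, 0.21, 0.002], 0.89)]
```

View pics/top.png

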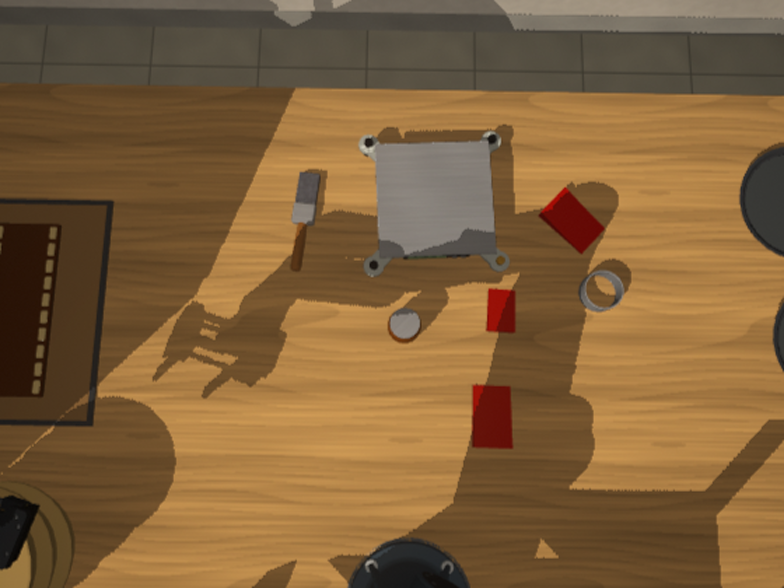

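View pics/scene.png

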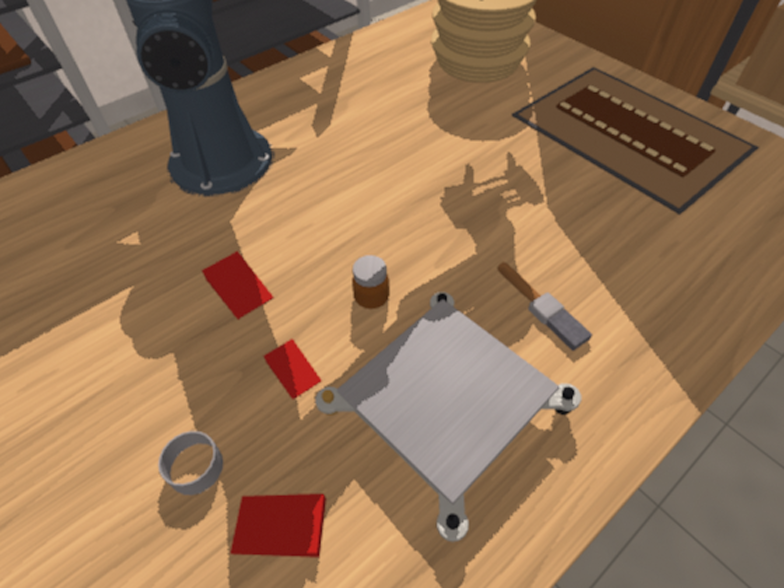

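Three red wedges show in the top view: (501,311), (492,417) and (571,220). The one at (501,311) is clearly the smallest and lies right before the brass foot at (500,261), so it fits. I'll confirm that with a crop and measure the dimensions.

```bash
cat > m.py <<'E'
from h import *
def meas(im):
    W=world(im);c=im["color"].astype(int)
    red=(c[...,0]>70)&(c[...,1]<0.3*c[...,0])&(c[...,2]<0.3*c[...,0])&(im["z_map"]>0)
    n,l,st,_=cv2.connectedComponentsWithStats(red.astype(np.uint8))
    for i in range(1,n):
        if st[i,4]<150: continue
        P=W[l==i]; r=cv2.minAreaRect((P[:,:2]*1000).astype(np.float32))
        print(" red px",st[i,:2]+st[i,2:4]//2,"n",st[i,4],"mean",P.mean(0).round(4),"z",np.percentile(P[:,2],[1,50,99]).round(4))
        print("   rect mm",np.round(r[0],1),np.round(r[1],1),round(r[2],1),"corners",cv2.boxPoints(r).round(0).tolist())
        A=np.c_[P[:,:2],np.ones(len(P))];k=np.linalg.lstsq(A,P[:,2],rcond=None)[0];print("   slope",k[:2].round(3),"dir",np.degrees(np.arctan2(-k[1],-k[0])).round(1))
E
python3 - <<'E'
from m import *
a=optics.get_image("top");b=optics.get_image("scene")
save(b,"crop.png",(160,420,90,330),3.2*0.7)
for im in (a,b):
    print("--");meas(im)
    W=world(im)
    # platter: points with z .06-.075
    m=(W[...,2]>.055)&(W[...,2]<.085)&(abs(W[...,0]-.7)<.14)&(abs(W[...,1]+.037)<.14)&(im["z_map"]>0)
    P=W[m];r=cv2.minAreaRect((P[:,:2]*1000).astype(np.float32));print("platter",r)
    k=np.linalg.lstsq(np.c_[P[:,:2],np.ones(len(P))],P[:,2],rcond=None)[0];print("plane",k)
    f=(np.hypot(W[...,0]-.6,W[...,1]+.158)<.03)&(W[...,2]>.035)&(W[...,2]<.06)&(W[...,0]<.615);print("cap",W[f].mean(0),f.sum())
    t=(abs(W[...,0]-.5)<.03)&(abs(W[...,1]+.08)<.02);print("table z",np.median(W[t][:,2]))
    for q in ["short_foot","heel","wedge"]:
        for d in spotter.mark_of(q,im): print(q,np.round(d["position"],4))
E
```

```text
--
 red px [408 157] n 1044 mean [ 0.6818 -0.299   0.0134] z [-0.0006  0.0136  0.0268]
   rect mm [ 684.7 -303.5] [108.3  79.7] 45.2 corners [[618.0, -314.0], [675.0, -370.0], [751.0, -293.0], [695.0, -237.0]]
   slope [0.138 0.134] dir -135.9
 red px [358 222] n 575 mean [ 0.5091 -0.165   0.0097] z [-0.0006  0.0097  0.0206]
   rect mm [ 509.7 -164.8] [49.3 80.5] 86.4 corners [[468.0, -187.0], [548.0, -192.0], [551.0, -143.0], [471.0, -138.0]]
   slope [-0.209 -0.011] dir 3.0
 red px [352 297] n 1172 mean [ 0.3179 -0.1451  0.0131] z [-0.0001  0.0131  0.0257]
   rect mm [ 319.3 -145.3] [ 66.9 106.9] 89.1 corners [[265.0, -178.0], [372.0, -180.0], [373.0, -113.0], [266.0, -111.0]]
   slope [-0.207  0.001] dir -0.4
platter ((704.0242309570312, -38.71961975097656), (243.4892578125, 243.45880126953125), 4.350926399230957)
plane [0.02962728 0.03358717 0.04874422]
cap [ 0.59834812 -0.15214134  0.04238656] 88
table z 0.00020073822505444733
heel [ 0.468  -0.1633  0.0146]
heel [ 0.2649 -0.1447  0.0102]
heel [ 0.7169 -0.2607  0.0142]
wedge [ 0.3166 -0.1472 -0.001 ]
wedge [ 0.6815 -0.3029  0.002
[... 520 characters left out ...]
red px [198 375] n 2554 mean [ 0.6863 -0.2994  0.0134] z [0.0015 0.0135 0.0247]
   rect mm [ 683.4 -300.7] [107.5  68.8] 47.4 corners [[622.0, -317.0], [672.0, -364.0], [745.0, -284.0], [694.0, -238.0]]
   slope [0.124 0.144] dir -130.7
platter ((704.3007202148438, -35.577667236328125), (240.31649780273438, 242.66986083984375), 2.156856060028076)
plane [0.02906102 0.03379149 0.04900963]
cap [ 0.60088309 -0.1586728   0.04152364] 91
table z -0.0002473957990268003
short_foot [ 0.5995 -0.158  -0.0053]
heel [ 0.2695 -0.1472  0.0106]
heel [ 0.4711 -0.1613  0.0124]
heel [ 0.6754  0.2105 -0.0027]
wedge [ 0.5137 -0.1646 -0.0011]
wedge [ 0.684  -0.3016 -0.0013]
wedge [ 3.210e-01 -1.466e-01  3.000e-04]
```

View pics/crop.png

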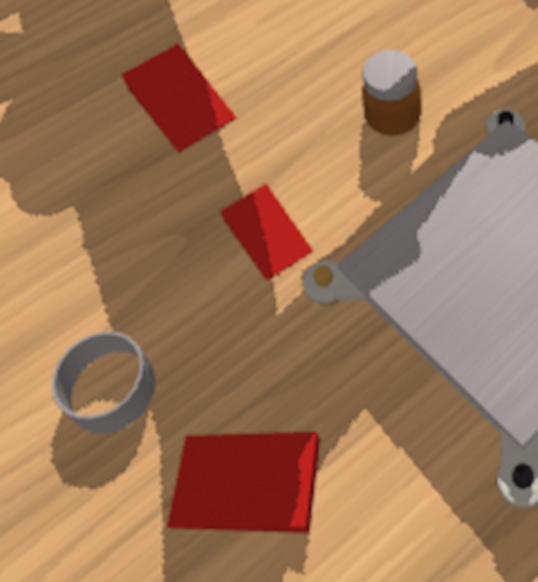

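The enlarged crop confirms it. The small wedge at about (267,232) in the crop measures 80 x 50 mm, against 107 x 67 mm for the other two, and its thin edge faces the brass foot at (323,278).

World positions: heel at about (0.4706, -0.1625), wedge yaw -3.3°, foot at about (0.600, -0.158). I'll push with both fingers spread 16 mm (46 mm overall), with the gripper yawed about +2.5° so the wedge squares up and centres on the foot.

Call:
{"name": "jog_arm", "arguments": {
  "plan": [-0.7,-0.6,0,0,0,-0.88,-0.63,-0.7,-0.6,0,0,0,-0.88,-0.63,-0.7,-0.6,0,0,0,-0.88,-0.63,-0.7,-0.6,0,0,0,-0.88,-0.63,-0.7,-0.6,0,0,0,-0.88,-0.63,-0.7,-0.6,0,0,0,0,-0.63,-0.7,-0.6,0,0,0,0,-0.63,-0.7,-0.6,0,0,0,0,-0.63]
}}

```text
clock: 1.87
position: [0.345, 0.4369, 0.1892]
tool_rot: [[-0.999, -0.041, 0.0], [-0.041, 0.999, 0.0], [-0.0, 0.0, -1.0]]
contact_force: [0.5, -0.5, 0.7]
opening: 0.0416
```

Call:
{"name": "jog_arm", "arguments": {
  "plan": [-0.5,-1,0,0,0,0,-0.63,-0.5,-1,0,0,0,0,-0.63,-0.5,-1,0,0,0,0,-0.63,-0.5,-1,0,0,0,0,-0.63,0,-1,0,0,0,0,-0.63,0,-1,0,0,0,0,-0.63,0,-1,0,0,0,0,-0.63,0,-1,0,0,0,0,-0.63]
}}

```text
clock: 2.53
position: [0.414, 0.199, 0.1892]
tool_rot: [[-0.999, -0.041, 0.001], [-0.041, 0.999, 0.0], [-0.001, 0.0, -1.0]]
contact_force: [1.2, -0.1, -0.4]
opening: 0.0161
```

Call:
{"name": "jog_arm", "arguments": {
  "plan": [0,-1,0,0,0,0,-0.63,0,-1,0,0,0,0,-0.63,0,-1,0,0,0,0,-0.63,0,-1,0,0,0,0,-0.63,0,-1,0,0,0,0,-0.63,0,-1,0,0,0,0,-0.63,0,-1,0,0,0,0,-0.63,0,-1,0,0,0,0,-0.63]
}}

```text
clock: 3.2
position: [0.4238, -0.0409, 0.1893]
tool_rot: [[-0.999, -0.041, 0.001], [-0.041, 0.999, -0.0], [-0.001, -0.0, -1.0]]
contact_force: [0.7, -0.1, -0.0]
opening: 0.0163
```

Call:
{"name": "jog_arm", "arguments": {
  "plan": [0,-1,0,0,0,0,-0.63,0,-1,0,0,0,0,-0.63,0,-0.5,0,0,0,0,-0.63,0,0,0,0,0,0,-0.63,0,0,0,0,0,0,-0.63]
}}

```text
clock: 3.62
position: [0.4269, -0.1148, 0.1891]
tool_rot: [[-0.999, -0.039, 0.0], [-0.039, 0.999, 0.0], [-0.0, 0.0, -1.0]]
contact_force: [-1.1, -0.7, -0.4]
opening: 0.0161
```

Call:
{"name": "jog_arm", "arguments": {
  "plan": [-0.37,-0.85,0,0,0,0,-0.63,0,-0.8,0.5,0,0,0,-0.63,0,0,1,0,0,0,-0.63,0,0,1,0,0,0,-0.63,0,0,1,0,0,0,-0.63,0,0,1,0,0,0,-0.63,0,0,0.8,0,0,0,-0.63,0,0,0,0,0,0,-0.63]
}}

```text
clock: 4.28
position: [0.4371, -0.16, 0.0266]
tool_rot: [[-0.999, -0.042, -0.008], [-0.043, 0.999, 0.006], [0.008, 0.006, -1.0]]
contact_force: [0.5, -0.1, -0.1]
opening: 0.016
```

```bash
python3 - <<'E'
from m import *
s=status.observe();print(s["position"],s["contact_force"])
b=optics.get_image("scene");a=optics.get_image("top");meas(b);meas(a);save(b,"s2.png",(160,420,90,330),2.24)
E
```

```text
[ 0.43711378 -0.16001261  0.02657919] [ 0.50784995 -0.06696972 -0.11694305]
 red px [209 263] n 851 mean [ 0.5108 -0.1651  0.0095] z [0.0006 0.0096 0.0184]
   rect mm [ 505.8 -163.6] [52.4 89.4] 84.8 corners [[459.0, -186.0], [548.0, -194.0], [553.0, -142.0], [464.0, -134.0]]
   slope [-0.203  0.009] dir -2.6
 red px [198 375] n 2552 mean [ 0.6863 -0.2996  0.0134] z [0.0016 0.0135 0.0248]
   rect mm [ 683.3 -300.5] [107.6  68.5] 46.9 corners [[622.0, -316.0], [672.0, -363.0], [745.0, -285.0], [695.0, -238.0]]
   slope [0.125 0.144] dir -131.1
 red px [408 157] n 1046 mean [ 0.6814 -0.299   0.0132] z [0.0005 0.0132 0.027 ]
   rect mm [ 681.9 -300.4] [107.9  70.4] 46.9 corners [[619.0, -316.0], [671.0, -364.0], [744.0, -285.0], [693.0, -237.0]]
   slope [0.146 0.132] dir -138.0
 red px [352 308] n 383 mean [ 0.2848 -0.1372  0.0199] z [0.0121 0.0201 0.0271]
   rect mm [ 292.1 -144.4] [66.4 52.3] 89.7 corners [[266.0, -177.0], [318.0, -178.0], [318.0, -111.0], [266.0, -111.0]]
   slope [-0.2   -0.002] dir 0.7
```

View pics/s2.png

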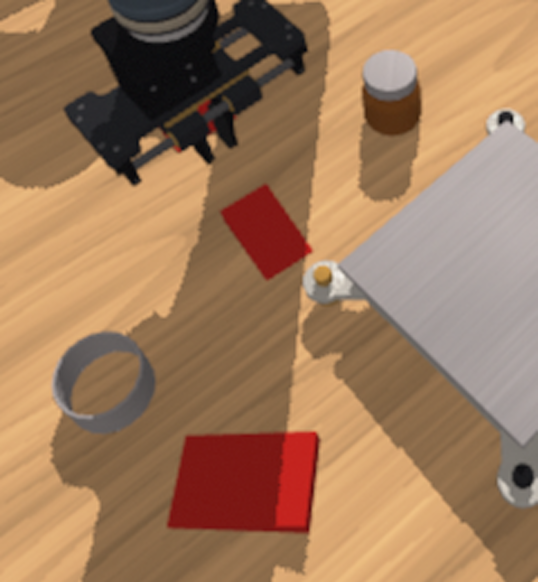

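The fingers hang behind the wedge heel and nothing has been disturbed. Next I'll lower them to about 6 mm.

Call:
{"name": "jog_arm", "arguments": {
  "plan": [0,-0.1,0.35,0,0,0,-0.63,0,0,0.3,0,0,0,-0.63,0,0,0,0,0,0,-0.63,0,0,0,0,0,0,-0.63]
}}

```text
clock: 4.72
position: [0.4402, -0.1663, 0.0108]
tool_rot: [[-0.999, -0.041, 0.0], [-0.041, 0.999, -0.0], [-0.0, -0.0, -1.0]]
contact_force: [0.4, 0.1, 0.6]
opening: 0.0159
```

Call:
{"name": "jog_arm", "arguments": {
  "plan": [0,0.08,0.17,0,0,0,-0.63,-0.2,0,0,0,0,0,-0.63,-0.2,0,0,0,0,0,-0.63,-0.2,0,0,0,0,0,-0.63,-0.2,0,0,0,0,0,-0.63,-0.2,0,0,0,0,0,-0.63,-0.2,0,0,0,0,0,-0.63,-0.2,0,0,0,0,0,-0.63]
}}

```text
clock: 5.38
position: [0.4828, -0.1622, 0.0055]
tool_rot: [[-0.999, -0.041, 0.0], [-0.041, 0.999, -0.0], [-0.0, -0.0, -1.0]]
contact_force: [0.1, -0.4, -0.7]
opening: 0.0162
```

Call:
{"name": "jog_arm", "arguments": {
  "plan": [-0.2,0,0,0,0,0,-0.63,0,0,0,0,0,0,-0.63,0,0,0,0,0,0,-0.63]
}}

```text
clock: 5.63
position: [0.4884, -0.1619, 0.0054]
tool_rot: [[-0.999, -0.042, 0.0], [-0.042, 0.999, -0.0], [-0.0, -0.0, -1.0]]
contact_force: [-0.4, -0.3, 0.5]
opening: 0.0162
```

```bash
python3 - <<'E'
from m import *
s=status.observe();print(s["position"],s["contact_force"])
b=optics.get_image("scene");meas(b);save(b,"s3.png",(160,420,90,330),2.24)
for q in ("short_foot","wedge","heel"): print(q,[np.round(d["position"],4) for d in spotter.mark_of(q,b)])
E
```

```text
[ 0.48836093 -0.16190553  0.0054265 ] [-0.36628061 -0.28349314  0.45383613]
 red px [209 264] n 806 mean [ 0.5131 -0.1656  0.0094] z [0.0008 0.0088 0.0408]
   rect mm [ 510.4 -164.9] [48.6 80.1] 88.0 corners [[470.0, -188.0], [550.0, -191.0], [551.0, -142.0], [471.0, -139.0]]
   slope [-0.22   0.009] dir -2.4
 red px [198 375] n 2555 mean [ 0.6863 -0.2995  0.0134] z [0.0017 0.0134 0.0247]
   rect mm [ 683.3 -300.6] [107.5  68.4] 47.3 corners [[622.0, -317.0], [672.0, -363.0], [745.0, -284.0], [695.0, -238.0]]
   slope [0.127 0.144] dir -131.5
short_foot [array([ 0.6006, -0.1578, -0.0026])]
wedge [array([ 0.6843, -0.3034, -0.0026]), array([ 0.5101, -0.1669, -0.003 ])]
heel [array([ 0.4719, -0.1609,  0.0111]), array([ 0.7203, -0.2594,  0.0129]), array([ 0.2649, -0.1465,  0.0099])]
```

View pics/s3.png

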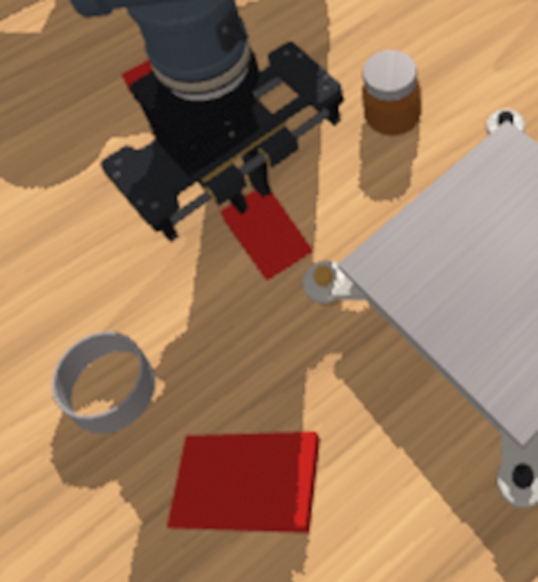

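```bash
python3 - <<'E'
from m import *
s=status.observe();p=np.array(s["position"]);R=np.array(s["tool_rot"]);print(p)
b=optics.get_image("scene")
for o in ([0,0,0],[0,.012,0],[0,-.012,0],[-.0095,.012,0],[-.0095,-.012,0]):
    w=p+R@np.array(o);print(np.round(w,4),cv2.projectPoints(w[None],np.array(b["rvec"],float),np.array(b["tvec"],float),b["K"],None)[0].ravel())
W=world(b);c=b["color"].astype(int)
dark=(c.max(2)<60)&(b["z_map"]>0)&(W[...,2]<.06)&(W[...,2]>.0)&(abs(W[...,0]-.48)<.05)&(abs(W[...,1]+.16)<.06)
for z0 in np.arange(0,.06,.006):
    P=W[dark&(W[...,2]>=z0)&(W[...,2]<z0+.006)]
    if len(P): print(round(z0,3),len(P),P.min(0).round(3),P.max(0).round(3))
save(b,"s4.png",(225,305,160,260),7)
E
```

```text
[ 0.48746773 -0.16177109  0.00537705]
[ 0.4875 -0.1618  0.0054] [203.57724439 255.64947741]
[ 0.487  -0.1498  0.0054] [208.16519991 252.3033434 ]
[ 0.488  -0.1738  0.0054] [198.93236414 259.03712834]
[ 0.4965 -0.1494  0.0054] [210.81610288 255.11261677]
[ 0.4975 -0.1734  0.0054] [201.56695577 261.91745692]
0.0 2 [ 0.431 -0.214  0.001] [ 0.453 -0.157  0.002]
0.012 1 [ 0.481 -0.139  0.016] [ 0.481 -0.139  0.016]
0.018 1 [ 0.477 -0.164  0.018] [ 0.477 -0.164  0.018]
0.036 3 [ 0.496 -0.175  0.041] [ 0.499 -0.149  0.042]
0.042 10 [ 0.496 -0.177  0.042] [ 0.499 -0.147  0.048]
0.048 21 [ 0.486 -0.179  0.048] [ 0.499 -0.145  0.054]
0.054 22 [ 0.484 -0.179  0.055] [ 0.501 -0.146  0.06 ]
```

View pics/s4.png

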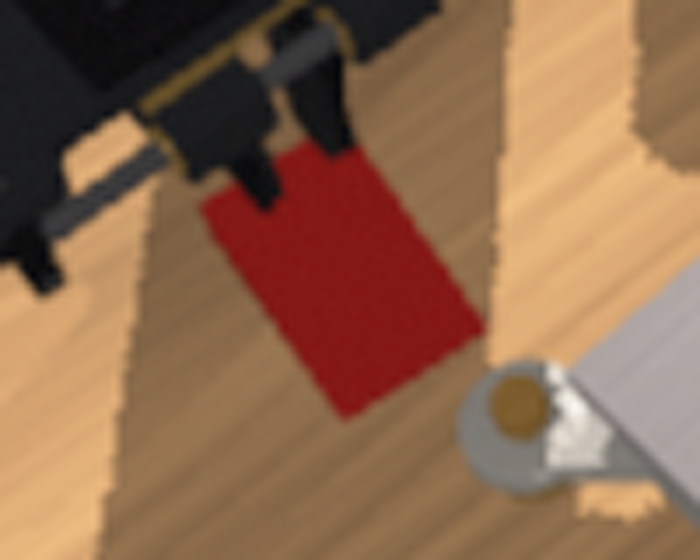

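```bash
python3 - <<'E'
from m import *
s=status.observe();p=np.array(s["position"]);R=np.array(s["tool_rot"])
b=optics.get_image("scene")
for w in ([.437,-.148,.0266],[.437,-.172,.0266]):
    print(cv2.projectPoints(np.array(w)[None],np.array(b["rvec"],float),np.array(b["tvec"],float),b["K"],None)[0].ravel())
w=optics.get_image("wrist");M=np.array(w["mount"]);K=w["K"];z=w["z_map"]
v,u=np.mgrid[:420,:560]
P=np.stack([(u-K[0,2])/K[0,0]*z,(v-K[1,2])/K[1,1]*z,z],-1)@M[:3,:3].T+M[:3,3]
W=P@R.T+p
print(M.round(3))
for vv in range(20,420,50): print(vv,[tuple(W[vv,uu].round(3)) if z[vv,uu]>0 else None for uu in range(60,560,110)])
save(w,"w1.png",f=1.4)
E
```

```text
[194.28375363 231.63676263]
[184.70864273 237.76625789]
[[-0.001 -0.97  -0.241  0.065]
 [ 1.    -0.001 -0.001 -0.   ]
 [ 0.001 -0.241  0.97  -0.196]
 [ 0.     0.     0.     1.   ]]
20 [(np.float64(0.366), np.float64(-0.289), np.float64(0.0)), (np.float64(0.364), np.float64(-0.227), np.float64(0.0)), (np.float64(0.363), np.float64(-0.164), np.float64(0.005)), (np.float64(0.359), np.float64(-0.102), np.float64(0.002)), (np.float64(0.356), np.float64(-0.039), np.float64(0.0))]
70 [(np.float64(0.393), np.float64(-0.291), np.float64(0.003)), (np.float64(0.39), np.float64(-0.228), np.float64(0.0)), (np.float64(0.388), np.float64(-0.163), np.float64(-0.0)), (np.float64(0.385), np.float64(-0.098), np.float64(0.0)), (np.float64(0.382), np.float64(-0.033), np.float64(0.0))]
120 [(np.float64(0.421), np.float64(-0.296), np.float64(0.001)), (np.float64(0.419), np.float64(-0.229), np.float64(0.001)), (np.float64(0.416), np.float64(-0.161), np.float64(0.001)), (np.float64(0.413), np.float64(-0.094), np.float64(-0.0)), (np.float64(0.411), np.float64(-0.027), np.float64(-0.0))]
170 [(np.float64(0.452
[... 792 characters left out ...]
64(-0.136), np.float64(0.134)), (np.float64(0.455), np.float64(-0.106), np.float64(0.127))]
320 [(np.float64(0.559), np.float64(-0.312), np.float64(0.002)), (np.float64(0.465), np.float64(-0.187), np.float64(0.138)), (np.float64(0.464), np.float64(-0.162), np.float64(0.139)), (np.float64(0.463), np.float64(-0.137), np.float64(0.138)), (np.float64(0.547), np.float64(0.001), np.float64(0.001))]
370 [(np.float64(0.465), np.float64(-0.201), np.float64(0.154)), (np.float64(0.465), np.float64(-0.182), np.float64(0.154)), (np.float64(0.461), np.float64(-0.162), np.float64(0.157)), (np.float64(0.466), np.float64(-0.141), np.float64(0.151)), (np.float64(0.463), np.float64(-0.122), np.float64(0.152))]
```

View pics/w1.png

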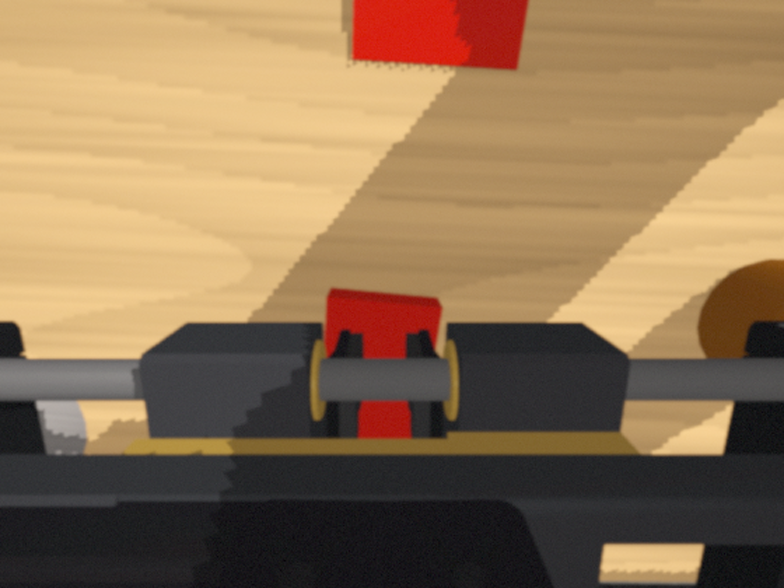

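The scene depth puts the visible finger ends at z≈0.041 while the reported TCP z is 0.005, and the wedge has not moved. The wrist view agrees: the fingers hover over the wedge, whose heel is still at x≈0.472. So the fingers really end about 36 mm short of the reported TCP. I'll back off, lower partly and re-measure.

Call:
{"name": "jog_arm", "arguments": {
  "plan": [0.5,0,0,0,0,0,-0.63,0.5,0,0,0,0,0,-0.63,0.7,0,0,0,0,0,-0.63,0,0,0,0,0,0,-0.63,0,0,0.3,0,0,0,-0.63,0,0,0.2,0,0,0,-0.63,0,0,0,0,0,0,-0.63,0,0,0,0,0,0,-0.63]
}}

```text
clock: 6.65
position: [0.4378, -0.1642, -0.0103]
tool_rot: [[-0.999, -0.042, -0.0], [-0.042, 0.999, 0.0], [0.0, 0.0, -1.0]]
contact_force: [0.4, -0.3, 0.3]
opening: 0.016
```

```bash
cat > tips.py <<'E'
from m import *
def tips(b,p):
    W=world(b);c=b["color"].astype(int)
    dark=(c.max(2)<60)&(b["z_map"]>0)&(W[...,2]<.09)&(W[...,2]>.0)&(abs(W[...,0]-p[0])<.03)&(abs(W[...,1]-p[1])<.04)
    for z0 in np.arange(0,.09,.006):
        P=W[dark&(W[...,2]>=z0)&(W[...,2]<z0+.006)]
        if len(P): print(round(z0,3),len(P),P.min(0).round(3),P.max(0).round(3))
E
python3 - <<'E'
from tips import *
s=status.observe();p=np.array(s["position"]);print(p,s["contact_force"])
b=optics.get_image("scene");tips(b,p);meas(b);save(b,"s5.png",(225,305,160,260),7)
E
```

```text
[ 0.43776397 -0.16416291 -0.01025419] [ 0.42971281 -0.31817628  0.25785791]
0.0 2 [ 0.411 -0.163  0.001] [ 0.428 -0.141  0.003]
0.024 9 [ 0.446 -0.178  0.025] [ 0.449 -0.148  0.03 ]
0.03 17 [ 0.437 -0.181  0.03 ] [ 0.449 -0.149  0.036]
0.036 20 [ 0.434 -0.182  0.036] [ 0.449 -0.148  0.042]
0.042 14 [ 0.437 -0.181  0.043] [ 0.449 -0.149  0.048]
0.048 25 [ 0.434 -0.182  0.048] [ 0.449 -0.146  0.054]
0.054 20 [ 0.436 -0.184  0.055] [ 0.45  -0.146  0.06 ]
0.06 14 [ 0.44  -0.157  0.06 ] [ 0.449 -0.145  0.066]
0.066 11 [ 0.433 -0.156  0.067] [ 0.45  -0.144  0.072]
0.072 12 [ 0.429 -0.156  0.072] [ 0.448 -0.147  0.078]
0.078 3 [ 0.435 -0.152  0.078] [ 0.44  -0.152  0.083]
0.084 3 [ 0.438 -0.152  0.088] [ 0.445 -0.152  0.089]
 red px [209 263] n 849 mean [ 0.5108 -0.1651  0.0095] z [0.0009 0.0095 0.0185]
   rect mm [ 507.  -163.9] [51.9 86.7] 85.1 corners [[462.0, -186.0], [548.0, -193.0], [552.0, -142.0], [466.0, -134.0]]
   slope [-0.201  0.012] dir -3.5
 red px [198 375] n 2561 mean [ 0.6862 -0.2995  0.0134] z [0.0014 0.0135 0.0249]
   rect mm [ 683.3 -300.6] [107.9  68.5] 47.1 corners [[621.0, -317.0], [672.0, -363.0], [745.0, -284.0], [695.0, -238.0]]
   slope [0.128 0.143] dir -131.8
```

View pics/s5.png

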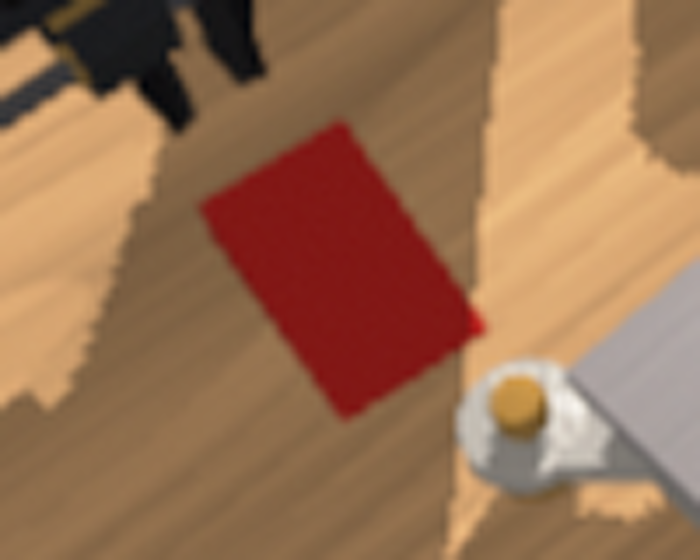

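The TCP now reads 10 mm below the worktop with no contact, so the offset of about 35 mm is real. The fingertips are at about 25 mm, so I'll lower roughly 19 mm more in steps.

Call:
{"name": "jog_arm", "arguments": {
  "plan": [0,0,0.2,0,0,0,-0.63,0,0,0.2,0,0,0,-0.63,0,0,0.15,0,0,0,-0.63,0,0,0,0,0,0,-0.63,0,0,0,0,0,0,-0.63]
}}

```text
clock: 7.12
position: [0.4368, -0.1638, -0.0265]
tool_rot: [[-0.999, -0.041, -0.001], [-0.041, 0.999, 0.001], [0.001, 0.001, -1.0]]
contact_force: [0.3, -0.1, -0.2]
opening: 0.0162
```

```bash
python3 - <<'E'
from tips import *
s=status.observe();p=np.array(s["position"]);print(p,s["contact_force"])
b=optics.get_image("scene");tips(b,p)
E
```

```text
[ 0.43675161 -0.16379475 -0.02652164] [ 0.31318053 -0.10374554 -0.20394943]
0.0 1 [ 0.426 -0.14   0.001] [ 0.426 -0.14   0.001]
0.006 6 [ 0.445 -0.176  0.009] [ 0.447 -0.148  0.012]
0.012 11 [ 0.444 -0.179  0.012] [ 0.448 -0.15   0.018]
0.018 20 [ 0.435 -0.182  0.018] [ 0.449 -0.147  0.024]
0.024 15 [ 0.434 -0.18   0.024] [ 0.45  -0.149  0.03 ]
0.03 23 [ 0.432 -0.182  0.03 ] [ 0.449 -0.148  0.036]
0.036 16 [ 0.445 -0.183  0.036] [ 0.449 -0.147  0.042]
0.042 12 [ 0.439 -0.156  0.042] [ 0.447 -0.146  0.047]
0.048 11 [ 0.442 -0.156  0.048] [ 0.447 -0.145  0.054]
0.054 14 [ 0.429 -0.156  0.054] [ 0.448 -0.146  0.06 ]
0.06 2 [ 0.432 -0.152  0.061] [ 0.44  -0.152  0.066]
0.066 4 [ 0.435 -0.153  0.067] [ 0.445 -0.151  0.071]
0.072 3 [ 0.44  -0.152  0.073] [ 0.448 -0.151  0.078]
0.078 3 [ 0.445 -0.151  0.081] [ 0.454 -0.151  0.083]
0.084 2 [ 0.45  -0.151  0.086] [ 0.455 -0.151  0.088]
```

Call:
{"name": "jog_arm", "arguments": {
  "plan": [0,0,0.08,0,0,0,-0.63,-0.3,0,0,0,0,0,-0.63,-0.2,0,0,0,0,0,-0.63,-0.2,0,0,0,0,0,-0.63,-0.2,0,0,0,0,0,-0.63,-0.2,0,0,0,0,0,-0.63,-0.2,0,0,0,0,0,-0.63,-0.2,0,0,0,0,0,-0.63]
}}

```text
clock: 7.83
position: [0.4826, -0.162, -0.0284]
tool_rot: [[-0.999, -0.041, -0.0], [-0.041, 0.999, 0.0], [0.0, 0.0, -1.0]]
contact_force: [0.1, -0.1, 0.3]
opening: 0.016
```

Call:
{"name": "jog_arm", "arguments": {
  "plan": [0,0,0,0,0,0,-0.63,0,0,0,0,0,0,-0.63,0,0,0,0,0,0,-0.63]
}}

```text
clock: 8.08
position: [0.4817, -0.162, -0.0285]
tool_rot: [[-0.999, -0.041, -0.0], [-0.041, 0.999, 0.0], [0.0, 0.0, -1.0]]
contact_force: [-0.1, 0.7, -0.2]
opening: 0.0159
```

```bash
python3 - <<'E'
from tips import *
s=status.observe();p=np.array(s["position"]);print(p,s["contact_force"])
b=optics.get_image("scene");meas(b);save(b,"s6.png",(200,310,140,280),5)
E
```

```text
[ 0.48174723 -0.16198536 -0.0285059 ] [-0.14624633  0.68563705 -0.1865737 ]
 red px [153 197] n 176 mean [ 0.2875 -0.1663  0.0238] z [0.0145 0.0205 0.2216]
   rect mm [ 371.  -179.9] [ 28.4 216.7] 80.3 corners [[262.0, -176.0], [475.0, -212.0], [480.0, -184.0], [267.0, -148.0]]
   slope [ 0.857 -0.005] dir 179.6
 red px [217 270] n 820 mean [ 0.5318 -0.1606  0.0099] z [0.0013 0.0099 0.0184]
   rect mm [ 532.3 -159.4] [84.1 52.8] 0.2 corners [[490.0, -133.0], [490.0, -186.0], [574.0, -186.0], [574.0, -133.0]]
   slope [-0.198 -0.011] dir 3.2
 red px [198 375] n 2554 mean [ 0.6863 -0.2995  0.0133] z [0.0016 0.0135 0.0247]
   rect mm [ 683.1 -300.7] [107.8  68.7] 47.3 corners [[621.0, -317.0], [672.0, -364.0], [745.0, -284.0], [694.0, -238.0]]
   slope [0.129 0.141] dir -132.3
```

View pics/s6.png

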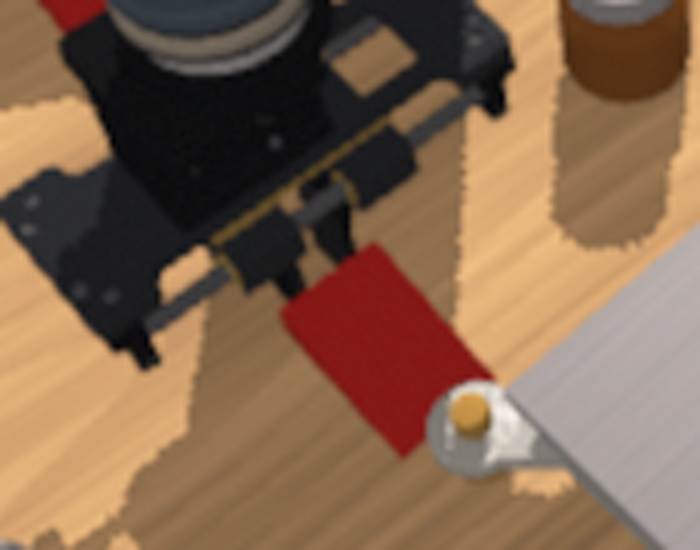

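The wedge now runs square at about +2° and its centreline passes through the foot. I'll push on in small steps and watch the force.

Call:
{"name": "jog_arm", "arguments": {
  "plan": [-0.1,0,0,0,0,0,-0.63,-0.1,0,0,0,0,0,-0.63,-0.1,0,0,0,0,0,-0.63,-0.1,0,0,0,0,0,-0.63,-0.1,0,0,0,0,0,-0.63,-0.1,0,0,0,0,0,-0.63,-0.1,0,0,0,0,0,-0.63,-0.1,0,0,0,0,0,-0.63]
}}

```text
clock: 8.8
position: [0.503, -0.1602, -0.0287]
tool_rot: [[-0.999, -0.042, -0.007], [-0.042, 0.999, 0.002], [0.007, 0.003, -1.0]]
contact_force: [-7.6, -1.4, 5.3]
opening: 0.0164
```

Call:
{"name": "jog_arm", "arguments": {
  "plan": [-0.1,0,0,0,0,0,-0.63,-0.1,0,0,0,0,0,-0.63,-0.1,0,0,0,0,0,-0.63,-0.1,0,0,0,0,0,-0.63,-0.1,0,0,0,0,0,-0.63]
}}

```text
clock: 9.22
position: [0.5169, -0.1589, -0.0287]
tool_rot: [[-0.999, -0.042, -0.008], [-0.042, 0.999, 0.003], [0.008, 0.004, -1.0]]
contact_force: [-7.3, 0.2, 4.6]
opening: 0.0158
```

```bash
cat > lev.py <<'E'
from m import *
def lev():
    s=status.observe();print(np.round(s["clock"],2),s["position"].__class__ and np.round(s["position"],4),np.round(s["contact_force"],1))
    for n in ("scene","top"):
        im=optics.get_image(n);W=world(im)
        m=(W[...,2]>.055)&(W[...,2]<.085)&(abs(W[...,0]-.704)<.085)&(abs(W[...,1]+.037)<.085)&(im["z_map"]>0)&(im["color"].min(2)>60)
        P=W[m];k=np.linalg.lstsq(np.c_[P[:,:2],np.ones(len(P))],P[:,2],rcond=None)[0]
        print(n,"tilt",k[:2].round(4),"ctr z",round(float(k@[.704,-.037,1]),4))
        for q in ("scale","short_foot"): print("  ",q,[np.round(d["position"],4) for d in spotter.mark_of(q,im)][:1])
    return im
E
python3 - <<'E'
from lev import *
lev();meas(optics.get_image("scene"))
E
```

```text
9.22 [ 0.5169 -0.1589 -0.0287] [-7.3  0.2  4.6]
scene tilt [0.0163 0.019 ] ctr z 0.0683
   scale [array([ 0.7045, -0.0366, -0.0039])]
   short_foot [array([ 0.6015, -0.1585,  0.0022])]
top tilt [0.015  0.0185] ctr z 0.0685
   scale []
   short_foot []
 red px [160 206] n 403 mean [ 0.3193 -0.1631  0.0208] z [0.006  0.0144 0.2648]
   rect mm [ 406.4 -178. ] [ 42.2 254.3] 80.7 corners [[278.0, -178.0], [529.0, -219.0], [535.0, -178.0], [284.0, -137.0]]
   slope [ 0.795 -0.35 ] dir 156.2
 red px [223 280] n 570 mean [ 0.5569 -0.1618  0.012 ] z [0.0006 0.0126 0.0192]
   rect mm [ 568.3 -157.8] [80.7 49.2] 2.4 corners [[527.0, -135.0], [529.0, -184.0], [610.0, -181.0], [608.0, -132.0]]
   slope [-0.203 -0.013] dir 3.7
 red px [198 375] n 2557 mean [ 0.6863 -0.2995  0.0134] z [0.0016 0.0135 0.0246]
   rect mm [ 683.2 -300.6] [107.5  68.5] 47.3 corners [[622.0, -317.0], [672.0, -363.0], [745.0, -284.0], [695.0, -238.0]]
   slope [0.125 0.144] dir -131.0
```

The tilt is down from about 0.045 to 0.025 rad and the wedge is tracking straight. About 20 mm remains.

Call:
{"name": "jog_arm", "arguments": {
  "plan": [-0.1,0,0,0,0,0,-0.63,-0.1,0,0,0,0,0,-0.63,-0.1,0,0,0,0,0,-0.63,-0.1,0,0,0,0,0,-0.63,0,0,0,0,0,0,-0.63]
}}

```text
clock: 9.98
position: [0.5311, -0.159, -0.0288]
tool_rot: [[-0.999, -0.042, -0.004], [-0.042, 0.999, 0.002], [0.004, 0.002, -1.0]]
contact_force: [-3.8, 0.8, 1.5]
opening: 0.0161
```

```bash
python3 - <<'E'
from lev import *
lev()
E
```

```text
9.98 [ 0.5311 -0.159  -0.0288] [-3.8  0.8  1.5]
scene tilt [0.0048 0.0059] ctr z 0.0683
   scale [array([ 0.7088, -0.0373, -0.0021])]
   short_foot [array([ 0.6009, -0.1611,  0.0073])]
top tilt [0.0007 0.0029] ctr z 0.0687
   scale []
   short_foot []
```

Call:
{"name": "jog_arm", "arguments": {
  "plan": [-0.05,0,0,0,0,0,-0.63,-0.05,0,0,0,0,0,-0.63]
}}

```text
clock: 10.45
position: [0.5357, -0.16, -0.0287]
tool_rot: [[-0.999, -0.041, -0.001], [-0.041, 0.999, 0.0], [0.001, 0.0, -1.0]]
contact_force: [-4.8, -0.7, -1.7]
opening: 0.0163
```

Call:
{"name": "jog_arm", "arguments": {
  "plan": [-0.05,0,0,0,0,0,-0.63]
}}

```text
clock: 10.53
position: [0.5364, -0.1598, -0.0288]
tool_rot: [[-0.999, -0.042, -0.003], [-0.042, 0.999, 0.001], [0.003, 0.001, -1.0]]
contact_force: [-7.5, -0.9, 1.8]
opening: 0.0162
```

```bash
python3 - <<'E'
from lev import *
lev()
E
```

```text
10.53 [ 0.5364 -0.1598 -0.0288] [-7.5 -0.9  1.8]
scene tilt [0.0008 0.0013] ctr z 0.0684
   scale [array([ 0.7043, -0.0371, -0.0013])]
   short_foot [array([ 0.6004, -0.1586,  0.0064])]
top tilt [0.0007 0.0031] ctr z 0.0685
   scale []
   short_foot []
```

Call:
{"name": "jog_arm", "arguments": {
  "plan": [-0.03,0,0,0,0,0,-0.63,0,0,0,0,0,0,-0.63]
}}

```text
clock: 11.0
position: [0.5367, -0.1597, -0.0288]
tool_rot: [[-0.999, -0.042, -0.004], [-0.042, 0.999, 0.001], [0.004, 0.001, -1.0]]
contact_force: [-7.2, -1.2, 0.1]
opening: 0.0159
```

Call:
{"name": "jog_arm", "arguments": {
  "plan": [-0.03,0,0,0,0,0,-0.63,0,0,0,0,0,0,-0.63]
}}

```text
clock: 11.17
position: [0.537, -0.1596, -0.0288]
tool_rot: [[-0.999, -0.042, -0.005], [-0.042, 0.999, 0.001], [0.005, 0.001, -1.0]]
contact_force: [-9.1, -1.2, 1.3]
opening: 0.0162
```

```bash
python3 - <<'E'
from lev import *
lev()
E
```

```text
11.17 [ 0.537  -0.1596 -0.0288] [-9.1 -1.2  1.3]
scene tilt [0.0005 0.0011] ctr z 0.0684
   scale [array([ 0.7073, -0.0353, -0.003 ])]
   short_foot [array([ 0.5998, -0.1596,  0.0061])]
top tilt [-0.0018  0.0009] ctr z 0.0689
   scale []
   short_foot []
```

Call:
{"name": "jog_arm", "arguments": {
  "plan": [-0.03,0,0,0,0,0,-0.63,0,0,0,0,0,0,-0.63]
}}

```text
clock: 11.63
position: [0.5372, -0.1595, -0.0287]
tool_rot: [[-0.999, -0.042, -0.006], [-0.042, 0.999, 0.001], [0.006, 0.002, -1.0]]
contact_force: [-9.9, -2.5, 1.7]
opening: 0.0158
```

Call:
{"name": "jog_arm", "arguments": {
  "plan": [-0.02,0,0,0,0,0,-0.63,0,0,0,0,0,0,-0.63]
}}

```text
clock: 11.8
position: [0.5373, -0.1594, -0.0288]
tool_rot: [[-0.999, -0.042, -0.007], [-0.042, 0.999, 0.002], [0.007, 0.002, -1.0]]
contact_force: [-11.1, -2.0, 3.2]
opening: 0.0161
```

```bash
python3 - <<'E'
from lev import *
lev()
E
```

```text
11.8 [ 0.5373 -0.1594 -0.0288] [-11.1  -2.    3.2]
scene tilt [0.0006 0.0013] ctr z 0.0684
   scale [array([ 0.7068, -0.0355, -0.0044])]
   short_foot [array([ 0.5989, -0.16  ,  0.0066])]
top tilt [-0.0082 -0.0015] ctr z 0.069
   scale []
   short_foot []
```

The force has climbed steeply to 11 N with almost no advance (0.1 to 0.3 mm per step), the platter is level within 0.0015 rad, and the scale has not shifted. Now I'll withdraw straight back, then up.

Call:
{"name": "jog_arm", "arguments": {
  "plan": [0.15,0,0,0,0,0,-0.63,0.2,0,0,0,0,0,-0.63,0.5,0,0,0,0,0,-0.63,1,0,0,0,0,0,-0.63,1,0,0,0,0,0,-0.63,0,0,0,0,0,0,-0.63,0,0,0,0,0,0,-0.63]
}}

```text
clock: 12.68
position: [0.4559, -0.1642, -0.0281]
tool_rot: [[-0.999, -0.039, 0.003], [-0.039, 0.999, -0.001], [-0.003, -0.001, -1.0]]
contact_force: [0.4, -0.0, 0.3]
opening: 0.0161
```

Call:
{"name": "jog_arm", "arguments": {
  "plan": [0,0,-0.5,0,0,0,-0.63,0,0,-1,0,0,0,-0.63,0,0,-1,0,0,0,-0.63,0,0,-1,0,0,0,-0.63,0,0,-1,0,0,0,-0.63,0,0,-1,0,0,0,-0.63,0,0,0,0,0,0,-0.63,0,0,0,0,0,0,-0.63]
}}

```text
clock: 13.35
position: [0.4594, -0.1652, 0.1393]
tool_rot: [[-0.999, -0.042, 0.009], [-0.042, 0.999, -0.005], [-0.009, -0.006, -1.0]]
contact_force: [-0.3, 0.2, -0.1]
opening: 0.0161
```

```bash
python3 - <<'E'
from lev import *
lev();b=optics.get_image("scene");meas(b);save(b,"fin.png",f=1.4)
for q in ("jar","cutter","brush","scale","short_foot","wedge","heel"): print(q,[np.round(d["position"],4) for d in spotter.mark_of(q,b)])
m=spotter.masks_of("scale",b);W=world(b)
P=W[(W[...,2]>.06)&(W[...,2]<.075)&(abs(W[...,0]-.704)<.12)&(abs(W[...,1]+.037)<.12)]
print(cv2.minAreaRect((P[:,:2]*1000).astype(np.float32)))
E
```

```text
13.35 [ 0.4594 -0.1652  0.1393] [-0.3  0.2 -0.1]
scene tilt [0.0005 0.0012] ctr z 0.0684
   scale [array([ 0.7056, -0.0367, -0.0059])]
   short_foot [array([ 0.5987, -0.1569,  0.0048])]
top tilt [ 0.0011 -0.001 ] ctr z 0.0685
   scale [array([ 0.7035, -0.0345, -0.0035])]
   short_foot [array([ 0.6014, -0.1567,  0.0086])]
 red px [170 206] n 902 mean [ 0.3384 -0.1501  0.0182] z [0.0004 0.0101 0.1798]
   rect mm [ 386.9 -152.7] [ 76.5 225.3] 83.4 corners [[271.0, -178.0], [494.0, -204.0], [503.0, -128.0], [279.0, -102.0]]
   slope [ 0.607 -0.45 ] dir 143.4
 red px [233 287] n 563 mean [ 0.5868 -0.1639  0.0098] z [0.0001 0.0102 0.0188]
   rect mm [ 587.4 -158.3] [78.7 49.7] 1.8 corners [[547.0, -135.0], [549.0, -184.0], [628.0, -182.0], [626.0, -132.0]]
   slope [-0.204 -0.018] dir 5.0
 red px [198 375] n 2554 mean [ 0.6863 -0.2995  0.0133] z [0.0015 0.0135 0.0247]
   rect mm [ 683.1 -300.7] [107.9  68.3] 47.1 corners [[621.0, -317.0], [671.0, -363.0], [745.0, -284.0], [695.0, -238.0]]
   slope [0.126 0.145] dir -131.0
jar [array([4.765e-01, 1.160e-02, 4.000e-04])]
cutter [array([ 0.5488, -0.3468,  0.003 ])]
brush []
scale [array([ 0.7045, -0.0354, -0.0028])]
short_foot [array([ 0.5978, -0.1601,  0.0054]), array([ 0.4745,  0.0097, -0.0035])]
wedge [array([ 0.6865, -0.3042, -0.0032]), array([ 0.3212, -0.1501,  0.0023]), array([ 0.5887, -0.1541, -0.0006])]
heel [array([ 0.5485, -0.1598,  0.0099]), array([ 0.2681, -0.1464,  0.0087]), array([ 0.7189, -0.2593,  0.0128])]
((706.5343627929688, -35.728492736816406), (210.03565979003906, 210.5824432373047), 3.6018760204315186)
```

View pics/fin.png

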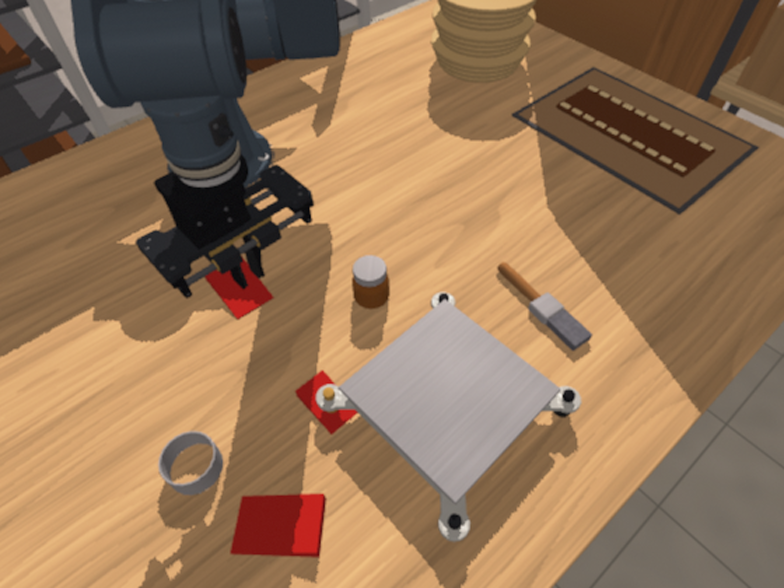

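The wedge sits centred under the brass foot (picture (328,400)), with the heel about 51 mm from the foot. The platter is level, the hand is clear, and the jar, cutter and brush are where they were. Handing in.

Call:
{"name": "jog_arm", "arguments": {
  "plan": [0,0,0,0,0,0,-0.63,0,0,0,0,0,0,-0.63,0,0,0,0,0,0,-0.63]
}}

```text
clock: 14.35
position: [0.4554, -0.1633, 0.1366]
tool_rot: [[-0.999, -0.041, 0.0], [-0.041, 0.999, -0.0], [-0.0, -0.0, -1.0]]
contact_force: [-0.3, -0.0, -0.3]
opening: 0.0161
```

```bash
python3 -c "
from lev import *
lev();print(job.sign_off())"
```

```text
14.35 [ 0.4554 -0.1633  0.1366] [-0.3 -0.  -0.3]
scene tilt [0.0009 0.0012] ctr z 0.0684
   scale [array([ 0.7051, -0.036 , -0.0027])]
   short_foot [array([ 0.5984, -0.1575,  0.0059])]
top tilt [ 0.0006 -0.0009] ctr z 0.0685
   scale [array([ 0.7004, -0.0349, -0.0027])]
   short_foot [array([ 0.6023, -0.1578,  0.0076])]
the job is handed in; nothing more can be done
None
```

I pushed the smallest red wedge thin edge first under the brass foot until the scale stood level, then took the hand away and handed the job in at 14.4 s.

- **Level:** the push force climbed steeply to about 11 N with almost no further advance. That is just under the 12–20 N given for the level position, and I stopped there to avoid shoving the scale. Platter tilt fell from about 0.045 rad to 0.0015 rad or less in both cameras, which is within their noise. I did not test for rocking by pressing on the scale.
- **Position:** the heel ended about 51 mm from the foot, with the wedge centred under it. The scale stayed in place within the 4 mm measuring error.
- **Bystanders:** the jar and cutter measured unmoved within that error. The last check did not detect the brush, but the final picture shows it where it was.
- **Tool offset:** the visible fingers end about 35 mm short of the reported TCP. My first push pass therefore slid over the wedge without touching it. I corrected for this from the depth images, so during the push the reported TCP height was below zero while the fingertips were about 6 mm above the worktop.

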